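Set the vacuum unit to its third click and start it

ROBOT

A 6-joint arm with a two-finger parallel gripper is mounted at the origin on the work surface. World frame = base frame: x ahead of the robot, y to its left, z up, the work surface at z = 0. Lengths are in mm, angles in rad, forces in N, time in s.
With the tool pointing down it reaches from about 300 to 750 mm from the base axis. Payload 8.5 kg.
Tool frame: the origin (TCP) lies at the very end of the fingers, on their centre line; the grasp point (between the pads) lies 19 mm behind it; z points along the fingers, y is the line along which they close (so a half turn about z gives the same grasp; the last joint's range is limited). The gripper opens to 85 mm and grips with 20 to 120 N. Pads are 22 mm wide; open, the fingers measure 114 mm over their backs; the gripper's body (76 mm by 85 mm) begins 54 mm behind the grasp point. The pads swing forward as they close: fully open they stand 13 mm farther back than shut.
Start: joints at [1.081, 0.381, 1.297, -0, 1.464, -0.215], TCP at [149.237, 529.348, 231.322] pointing down, gripper open.
Joint ranges: [-3.11, 3.11], [-0.89, 2.33], [0.22, 2.48], [-1.42, 4.56], [0.17, 2.85], [-2.88, 2.88]. Speed limits (rad/s): [2.39, 2.39, 3.14, 3.14, 3.14, 3.14].

INTERFACE

Orientations are given as a rotation vector (axis times angle).
In Python, from bench import get_obs, capture, sign_off, boxes_of, regions_of, pinpoint gives the robot as it stands.
- The arm moves only by the tool jog_arm, never from a script. Its argument "commands" is a list of rows, each a list of 6 numbers: the shift along the tool's x, y, z in mm, then the turn, a rotation vector about the tool's x, y, z in degrees. In form: [[tx, ty, tz, rx, ry, rz], ...]. A call has exactly 8 rows; each row shifts and turns the commanded pose from where the row before left it, along the tool's axes as they then stand; what a row does not reach is not made up. A row lasts 1/12 s, in which the tool goes at most 41.7 mm and 7.16 degrees, less where a joint would pass 70% of its speed; a pose out of reach is approached as far as the arm can. A call is refused whole if a number of a shift passes 41.7 or a number of a turn 7.16, either way. A call with a gripper value outside its range is refused whole. "grip" is the closure, from -1 (fully open) to 1 (shut), set as the call begins (left out, the last holds). The fingers move at their own pace and stop on an object; the grip force is fixed at half the most. Time passes only in rows, so rows that do not move let the fingers close, or fill a call up. It gives the time, the measured TCP pose, the force, the opening and the grip force at its end, in the units of the state.
- get_obs(): the state, without advancing time (a new reading comes with each control period).
- capture(name): name is "side" or "top"; returns a dict with "image" (400x640x3 uint8, red, green, blue), "fov_y" (degrees; the focal length in pixels is half the picture's height over the tangent of half this angle, whatever the lens; pixels are square), "cx", "cy" (the principal point, pixels), "extrinsics" (4x4, takes a point from world to camera coordinates). Camera axes: x right, y down, z forward; pixel columns grow to the right and rows downward; lengths in mm; the calibration is good to about 2 mm. A picture is of the moment at which its call begins. There is no depth.
- sign_off(): hands the job in; it is judged then, once.
Trained networks look in a picture, given as the dict that the camera call returned (one of the last four; its "shot" number tells which), for a name from the list of things; names that differ only in an ending like _2 or _b are one class to them, and where a whole thing is asked for, a point or a joint stands for the part that bears it (a point fixed in the world has none). Each returns a list of dicts, best first, with "confidence" (0 to 1); they miss things now and then, are a little off and sometimes report something else, mostly with a low value. They report only what shows in the picture. A call takes as long as a camera call.
- boxes_of(name, picture): "xy" ([column, row] in pixels, amid what is visible of it).
- regions_of(name, picture): "pixels" (400x640 bool, what is visible of it) and "xy" ([column, row] in pixels, amid what is visible of it).
- pinpoint(name, picture): "xy" ([column, row] in pixels: a listed point, or the origin of a listed thing).
The state is a dict: "t": time; "q": joint angles; "joint_velocities": joint speeds; "joint_torque": joint torques, N m; "tcp_pos": TCP position; "orientation": TCP orientation; "ft_force": force on the tool from outside, world axes, zero at the start; "torque": the same for the moment, N m; "opening": opening from 0.0 (shut) to 1.0 (fully open); "grasp_force": force on a finger pad.
Only numpy, scipy, OpenCV 4.12 (cv2) and the standard library are available. Lean on these libraries where they do the work, as an engineer would, in place of code of your own. Each camera call takes 0.05 s, during which the arm holds its last target. There are 200 camera calls.

TASK

Set the bench vacuum unit for bagged stock: with a fingertip or the outside of the fingers, push its yellow-and-black lever from the off end (red dot) along the slot, counting the clicks by feel, and stop in the third click without running past it; push the knob, do not pinch it. Then press the green start button fully in and let it come back out. Leave the lever at the third click and do not shift, knock over or pick up the other things on the bench.

Things in the scene. Friction and masses are not known exactly. Their poses are not given: they have to be found in the camera images.
- vacuum_unit: bench vacuum unit, fixed: aluminium housing with blue end caps, 172 mm deep (x) by 262 mm wide (y), flat deck 70 mm above the worktop. Origin at the centre of its underside on the worktop, z up. Lever slot and green button lie on the line x = -35 mm of the deck; gauge and filter stand near the back edge (+x). A brass silencer sticks 43 mm out of the +y end cap
- slot_off (a point): off end of the lever slot: the middle of the slot at the off notch, on the top of the black gate plate (62 x 140 mm, 71 mm above the worktop), 40 mm to -y of the plate's middle. A red dot beside the slot marks it; five white marks, each longer than the last, follow every 16 mm towards the unit's +y, one for each click
- gauge_top (a point): middle of the round vacuum gauge's face, which looks up and stays at zero; 58 mm across, 7 mm above the deck, at x = 42, y = -78 mm in the unit's frame
- filter_mid (a point): middle of the filter's axis: clear bowl with black ends, 34 mm across, 96 mm long along the unit's y, at x = 52, y = 30 mm in the unit's frame; its top is 104 mm above the worktop
- level (a joint): lever's travel in m, growing towards the unit's +y: 0 = off notch, where it starts (not counted); clicks at 0.016, 0.032, 0.048 (the third), 0.064, 0.080. Leaving a notch takes a push of 6 to 8 N, which fades to nothing half-way (8 mm on); then the lever snaps ahead into the next notch by itself, away from a slowly pushing finger, and holds there
- knob_top (a point): middle of the top of the lever's knob, 121 mm above the worktop; moves with the lever; lever off: x = -35, y = -40 mm in the unit's frame. The knob is 26 mm along x, 16 mm along y, 30 mm high (underside 18 mm above the gate plate), yellow core and cap with black rubber faces, on a steel blade 10 mm (x) by 6 mm (y)
- face_off: black rubber finger face on the knob's off side (-y), the face to push on: 26 mm wide, 28 mm high, outer surface 8 mm from the knob's middle. Both faces loaded at once counts as pinching. Origin on the lever's centre line, 77 mm above the worktop, below the knob; axes as the unit's
- face_far: the same rubber face on the knob's far side (+y), outer surface 8 mm from the knob's middle; origin and axes as face_off's
- start (a joint): travel of the green start button in m: 0 out, 0.006 fully in; a spring brings it back. It takes about 1.5 N to start moving and 5 N to be fully in
- start_top (a point): the middle of the top of the green start button, 28 mm across, 92 mm above the worktop when out, 10 mm proud of its steel collar (44 mm across); it is pressed straight down
- suction_cup: spare suction cup standing on its lip: blue bellows cup, 44 mm across and 36 mm high, with a brass and steel fitting on top, 66 mm high overall; origin at the centre of its underside. Bystander beside the unit
- scanner: black hand barcode scanner with yellow trigger lying on its side, about 90 x 140 mm and 52 mm high; origin on its underside between head and handle. Bystander beside the unit
- screwdriver: screwdriver with red handle lying flat, 190 mm long; origin on its underside at the middle. Bystander in front of the unit
- label_roll: roll of white labels standing on its flat side, 76 mm across, 50 mm high; origin at the centre of its underside. Bystander behind the unit
- carton: closed cardboard carton 160 x 110 x 75 mm high; origin at the centre of its underside. Bystander
- shampoo: green bottle, 56 mm across, 160 mm high; origin at the centre of its underside. Bystander
- tub: white jar with blue cap, 72 mm across, 75 mm high; origin at the centre of its underside. Bystander

How it is judged (in metres and radians):
On the way, in this order (a step that is already met when the one before it is completed fails the run):
1. the lever rests in its third click (value of joint level between 0.044 and 0.052 m and velocity of joint level between -0.01 and 0.01 m/s), for 0.3 s.
2. the green start button is pressed fully in (value of joint level between 0.044 and 0.052 m and value of joint start above 0.005 m), for 0.05 s.
At the end, for the whole second after the job is handed in: The lever rests in the third click (joint level 0.048, within 4 mm), the start button was pressed at least 5 of its 6 mm after that and is out again (within 1 mm), and every loose thing is within 30 mm of where it stood (value of joint level between 0.044 and 0.052 m and value of joint start below 0.001 m and velocity of joint level between -0.005 and 0.005 m/s and distance of each of suction_cup, scanner, screwdriver, label_roll, carton, shampoo, tub from where it was at the start of the episode below 0.03 m); the robot touches nothing.
It fails at once if the lever is run past the third click (value of joint level above 0.057 m).
It fails at once if the start button is pressed before the lever is in the third click (value of joint start above 0.003 m and value of joint level below 0.044 m).
It fails at once if the lever's knob is pinched: both of its rubber faces are under load at once (contact force between anything else and face_off above 0.7 N and contact force between anything else and face_far above 0.7 N).
It fails at once if a loose thing is shifted by more than 30 mm, knocked over or picked up (distance of any of suction_cup, scanner, screwdriver, label_roll, carton, shampoo, tub from where it was at the start of the episode above 0.03 m or angle between any of suction_cup, label_roll, carton, shampoo, tub's own z axis and vertical above 0.5 rad).
It also fails if it takes over 59 s, if anything falls off the work surface, if the arm or the gripper's body presses on something with over 40 N, if the wrist force passes 120 N, or if a joint passes its speed limit or range.

## Working session

There is one attempt and no reset: what is moved stays moved. The work goes in short steps, Python scripts to look and compute and a tool call to move; the robot and the scene stay as the last step left them, time stands still between calls to the robot, and variables do not carry over. Pictures are saved under pics/ and viewed, at most 10 in all, crops included, and the job is handed in when it is done.

Besides the shell and the picture viewer there is one more tool, called after "Request:" by a JSON object that holds its "fn" and its "kwargs". jog_arm: Moves the arm, as the interface text tells. Its arguments: {"type":"object","properties":{"commands":{"type":"array"},"grip":{"type":"number"}},"required":["commands"]}

```bash
mkdir -p pics; cat > h.py <<'E'
import numpy as np, cv2
from bench import *
from scipy.optimize import least_squares
def K(p):
    f=200/np.tan(np.radians(p["fov_y"])/2); return f
def proj(p,X):
    E=np.array(p["extrinsics"]); c=E[:3,:3]@np.asarray(X,float)+E[:3,3]; f=K(p)
    return np.array([p["cx"]+f*c[0]/c[2],p["cy"]+f*c[1]/c[2]])
def ray(p,uv):
    E=np.array(p["extrinsics"]); R=E[:3,:3]; o=-R.T@E[:3,3]; f=K(p)
    d=R.T@np.array([(uv[0]-p["cx"])/f,(uv[1]-p["cy"])/f,1]); return o,d
def atz(p,uv,z):
    o,d=ray(p,uv); return o+d*(z-o[2])/d[2]
def tri(obs):
    return least_squares(lambda X:np.concatenate([proj(p,X)-uv for p,uv in obs]),[450,0,80]).x
E
python3 - <<'E'
from h import *
P={n:capture(n) for n in("top","side")}
for n,p in P.items():
    cv2.imwrite(f"pics/{n}0.png",p["image"][:,:,::-1]); E=np.array(p["extrinsics"]); print(n,(-E[:3,:3].T@E[:3,3]).round(),round(K(p)), [k for k in p])
Z=dict(slot_off=71,gauge_top=77,filter_mid=87,knob_top=121,start_top=92,vacuum_unit=0,suction_cup=0,scanner=0,screwdriver=0,label_roll=0,carton=0,shampoo=0,tub=0)
for k,z in Z.items():
    o=[]
    for n,p in P.items():
        r=pinpoint(k,p)
        if r: o.append((p,r[0]["xy"])); print(k,n,np.round(r[0]["xy"],1),round(r[0]["confidence"],2),atz(p,r[0]["xy"],z).round(1))
    if len(o)==2: print("   tri",tri(o).round(1))
s=get_obs();print(s)
E
```

```text
top [ 411. -120. 1541.] 431 ['image', 'fov_y', 'cx', 'cy', 'extrinsics', 'shot']
side [393. 610. 998.] 441 ['image', 'fov_y', 'cx', 'cy', 'extrinsics', 'shot']
slot_off top [250.2 197.8] 0.84 [510.8 110.6  71. ]
slot_off side [310.1 268.4] 0.63 [508.9 103.5  71. ]
   tri [508.5 108.9  80.9]
gauge_top top [269.  181.7] 0.58 [565.9  46.4  77. ]
gauge_top side [292.6 242.8] 0.9 [565.1  45.2  77. ]
   tri [565.2  46.1  78.4]
filter_mid top [254.3 151.7] 0.68 [667.4  96.8  87. ]
filter_mid side [271.7 280.5] 0.73 [586.9 160.4  87. ]
   tri [636.5 105.7 -26.2]
knob_top top [248.9 201.9] 0.58 [493.9 106.8 121. ]
knob_top side [315.5 258.8] 0.73 [495.6 104.  121. ]
   tri [494.6 106.3 125.1]
start_top top [210.  189.5] 0.55 [536.8 243.7  92. ]
start_top side [286.4 316.5] 0.66 [532.3 240.3  92. ]
   tri [533.  242.2  96.5]
vacuum_unit top [248.8 189.9] 0.63 [544.1 127.3   0. ]
vacuum_unit side [294.  288.6] 0.68 [545.3 128.2   0. ]
   tri [545.1 127.6  -1.3]
suction_cup top [301.7 188.1] 0.41 [551.6 -62.7   0. ]
suction_cup side [308.4 230.6] 0.66 [546.2 -48.7   0. ]
   tri [550.9 -62.1 -20.
[... 713 characters left out ...]
66.8    1.1]
{'t': 1.4, 'q': array([ 1.08072491e+00,  3.80598263e-01,  1.29735683e+00,  1.45499270e-05,
        1.46363563e+00, -2.15298909e-01]), 'joint_velocities': array([-0.0006765 , -0.00113027,  0.00012935,  0.00243756,  0.00140722,
        0.00115859]), 'joint_torque': array([-1.51270583e-04, -4.48320580e+01, -2.31466877e+01, -2.35681273e-04,
        4.93186817e-04,  1.61390824e-05]), 'tcp_pos': array([149.22384563, 529.35986476, 231.33791492]), 'orientation': array([-4.30255800e-01, -3.11197738e+00, -1.06967568e-05]), 'ft_force': array([-0.75962524,  0.5414091 , -0.58981364]), 'torque': array([ 0.02314635, -0.0055129 , -0.04713985]), 'grasp_force': 0.0, 'opening': 0.9981745836146654}
```

```bash
cat > fit.py <<'E'
from h import *
M=dict(slot_off=(-35,-40,71),gauge_top=(42,-78,77),knob_top=(-35,-40,121),vacuum_unit=(0,0,0))
P={n:capture(n) for n in("top","side")}
obs=[]
for k in list(M)+["start_top"]:
    for n,p in P.items():
        r=pinpoint(k,p)
        if r: obs.append((k,p,np.array(r[0]["xy"]),n))
def W(v,X):
    c,s=np.cos(v[2]),np.sin(v[2]); return np.array([v[0]+c*X[0]-s*X[1],v[1]+s*X[0]+c*X[1],X[2]])
m=lambda v,k:(-35,v[3],92) if k=="start_top" else M[k]
f=lambda v:np.concatenate([proj(p,W(v,m(v,k)))-uv for k,p,uv,n in obs])
r=least_squares(f,[545,127,-.27,100],loss="soft_l1")
print(r.x.round(3),np.degrees(r.x[2]))
for (k,p,uv,n),e in zip(obs,f(r.x).reshape(-1,2)): print(k,n,e.round(1))
for k in list(M)+["start_top"]: print(k,W(r.x,m(r.x,k)).round(1))
np.save("v.npy",r.x)
big=[]
for n,p in P.items():
    im=p["image"][:,:,::-1].copy(); im=cv2.resize(im,None,fx=4,fy=4,interpolation=cv2.INTER_CUBIC)
    for k in list(M)+["start_top"]:
        u=proj(p,W(r.x,m(r.x,k)))*4+2; cv2.drawMarker(im,tuple(int(a) for a in u),(255,0,255),0,12,1)
    for X in [(a,b,70) for a in(-86,86) for b in(-131,131)]+[(-35-31,b,71) for b in(-70,70)]:
        u=proj(p,W(r.x,X))*4+2; cv2.circle(im,tuple(int(a) for a in u),4,(0,255,0),1)
    x,y=(150,110) if n=="top" else (215,190)
    big.append(im[y*4:y*4+600,x*4:x*4+ (600 if n=="top" else 600)])
cv2.imwrite("pics/fit.png",cv2.resize(np.hstack(big),(800,400)))
cv2.imwrite("pics/fit_top.png",big[0]); cv2.imwrite("pics/fit_side.png",big[1])
E
python3 fit.py
```

```text
[ 5.43033e+02  1.33006e+02 -1.79000e-01  1.02066e+02] -10.271993676714699
slot_off top [1.3 1.1]
slot_off side [2.2 1. ]
gauge_top top [-0.7  1. ]
gauge_top side [-0.6 -1. ]
knob_top top [-1.5  0.2]
knob_top side [-1.  -2.2]
vacuum_unit top [-0.2 -1. ]
vacuum_unit side [-0.3 -0. ]
start_top top [-1.2  0.3]
start_top side [-0.  -0.6]
slot_off [501.5  99.9  71. ]
gauge_top [570.5  48.8  77. ]
knob_top [501.5  99.9 121. ]
vacuum_unit [543. 133.   0.]
start_top [526.8 239.7  92. ]
```

View pics/fit_top.png

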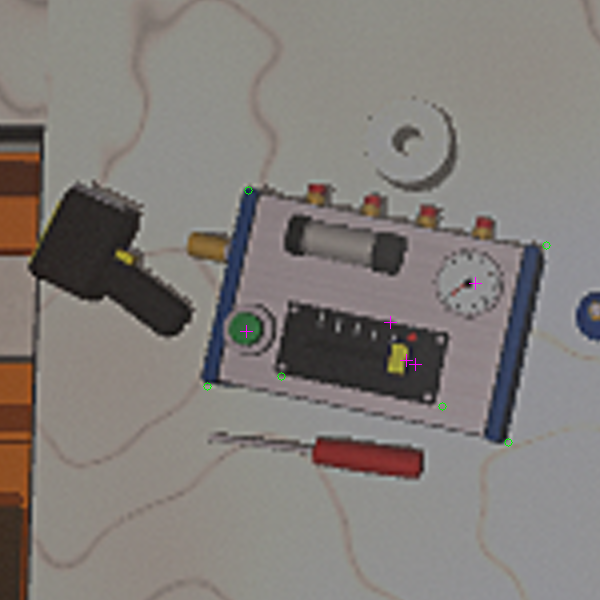

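View pics/fit_side.png

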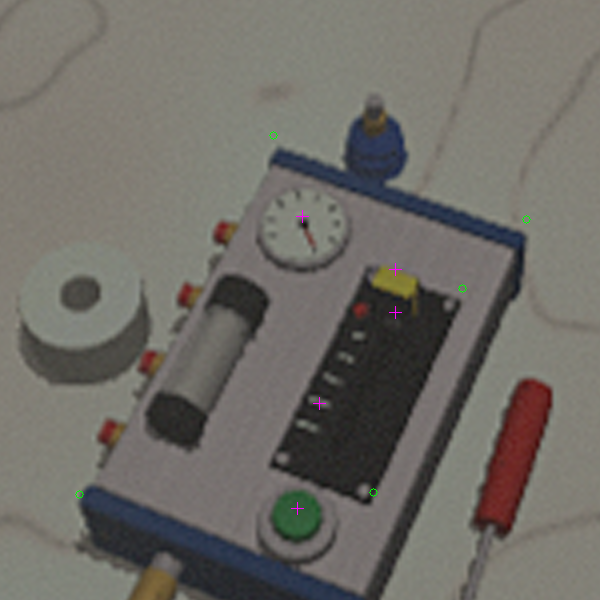

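The unit sits at a −10° yaw: button at top-crop (246,330), yellow knob at (400,357), plate corners (290,302), (277,372), (438,405) and (448,333). The side-view corners sit about 4 px off the fit, so I refit using corners and colours.

```bash
cat > fit2.py <<'E'
from h import *
from fit import W
P={n:capture(n) for n in("top","side")}
org=dict(top=(150,110),side=(215,190))
man=dict(top={(-66,70,71):(277,372),(-66,-70,71):(438,405),(-4,70,71):(290,302),(-4,-70,71):(449,333),
 (-86,131,70):(204,382),(86,131,70):(247,186),(-86,-131,70):(502,441),(86,-131,70):(545,250)},
 side={(-66,70,71):(371,501),(-66,-70,71):(461,289),(-4,70,71):(270,465),(-4,-70,71):(366,266),
 (86,131,70):(87,487),(-86,-131,70):(524,236),(86,-131,70):(277,150)})
obs=[]
for n,d in man.items():
    for X,u in d.items(): obs.append((X,P[n],(np.array(u)-1.5)/4+org[n],n))
for n,p in P.items():
    h=cv2.cvtColor(p["image"],cv2.COLOR_RGB2HSV); x,y=org[n]
    for nm,lo,hi in (("yel",(22,120,90),(34,255,255)),("grn",(45,110,40),(85,255,255))):
        m=np.zeros(h.shape[:2],np.uint8); m[y:y+150,x+55:x+150]=cv2.inRange(h,lo,hi)[y:y+150,x+55:x+150]
        if nm=="grn": m=cv2.inRange(h,lo,hi); m[:, :x+40]=0; m[:,x+110:]=0
        nc,l,st,ce=cv2.connectedComponentsWithStats(m); i=1+st[1:,4].argmax(); print(n,nm,st[i],ce[i].round(1))
        if nm=="grn": obs.append(("b",p,ce[i],n))
m=lambda v,X:(-35,v[3],90) if X=="b" else X
f=lambda v:np.concatenate([proj(p,W(v,m(v,k)))-uv for k,p,uv,n in obs])
for cams in (("top",),("side",),("top","side")):
    g=lambda v:np.concatenate([proj(p,W(v,m(v,k)))-uv for k,p,uv,n in obs if n in cams])
    r=least_squares(g,[545,127,-.2,100],loss="soft_l1"); print(cams,r.x.round(3),"rms",np.sqrt(np.mean(g(r.x)**2)).round(2))
v=r.x
for (k,p,uv,n),e in zip(obs,f(v).reshape(-1,2)): print(k,n,e.round(1))
for n,p in P.items(): print(n,"knob pred",proj(p,W(v,(-35,-40,121))).round(1))
np.save("v.npy",v)
for k,X in dict(knob=(-35,-40,121),start=(-35,v[3],92)).items(): print(k,W(v,X).round(1))
E
sed -i 's/^M=dict/def W(v,X):\n    c,s=np.cos(v[2]),np.sin(v[2]); return np.array([v[0]+c*X[0]-s*X[1],v[1]+s*X[0]+c*X[1],X[2]])\nif __name__!="__main__": raise SystemExit\nM=dict/' fit.py
# put W in h
cat >> h.py <<'E'
def W(v,X):
    c,s=np.cos(v[2]),np.sin(v[2]); return np.array([v[0]+c*X[0]-s*X[1],v[1]+s*X[0]+c*X[1],X[2]])
E
sed -i '/from fit import W/d' fit2.py; python3 fit2.py
```

```text
top yel [247 196   5   8  29] [249.  199.2]
top grn [207 189   8   7  44] [210.9 191.9]
side yel [308 257  11   8  54] [313.3 260.3]
side grn [284 313  11  11  87] [288.9 318.2]
('top',) [ 5.44300e+02  1.36151e+02 -1.96000e-01  9.99050e+01] rms 0.38
('side',) [ 5.42004e+02  1.38512e+02 -1.91000e-01  9.88910e+01] rms 1.45
('top', 'side') [ 5.42972e+02  1.36998e+02 -1.94000e-01  9.98220e+01] rms 1.07
(-66, 70, 71) top [-0.3  0.6]
(-66, -70, 71) top [-0.5  0.5]
(-4, 70, 71) top [0.4 0.4]
(-4, -70, 71) top [0.5 0.7]
(-86, 131, 70) top [-0.6  0.3]
(86, 131, 70) top [-0.5  0.5]
(-86, -131, 70) top [-0.2  0.8]
(86, -131, 70) top [-0.7 -0.6]
(-66, 70, 71) side [-0.3 -0.3]
(-66, -70, 71) side [0.1 1.7]
(-4, 70, 71) side [-0.4 -1.3]
(-4, -70, 71) side [ 0.2 -1.1]
(86, 131, 70) side [-3.   2.6]
(-86, -131, 70) side [ 0.9 -2.2]
(86, -131, 70) side [-0.4 -2.6]
b top [-0.2  0.3]
b side [-0.7 -0.4]
top knob pred [249.6 199.8]
side knob pred [313.2 258.6]
knob [500.9 104.5 121. ]
start [527.9 241.7  92. ]
```

Request:
{"fn": "jog_arm", "kwargs": {"commands": [[-28.6,-22.2,0,0,0,0],[-28.6,-22.2,0,0,0,0],[-28.6,-22.2,0,0,0,0],[-28.6,-22.2,0,0,0,0],[-28.6,-22.2,0,0,0,0],[-28.6,-22.2,0,0,0,0],[-28.6,-22.2,0,0,0,0],[-28.6,-22.2,0,0,0,0]], "grip": 1}}

```text
t: 2.77
tcp_pos: [321.9, 294.8, 231.5]
orientation: [0.43, 3.112, 0.001]
ft_force: [1.0, 0.7, 0.7]
opening: 0.005
grasp_force: 0.0
```

Request:
{"fn": "jog_arm", "kwargs": {"commands": [[-28.6,-22.2,0,0,0,0],[-28.6,-22.2,0,0,0,0],[-28.6,-22.2,0,0,0,0],[-28.6,-22.2,0,0,0,0],[-28.6,-22.2,0,0,0,0],[-28.6,-22.2,0,0,0,0],[-28.6,-22.2,0,0,0,0],[-28.6,-22.2,0,0,0,-4.7]]}}

```text
t: 3.43
tcp_pos: [494.1, 61.6, 231.4]
orientation: [0.303, 3.127, 0.0]
ft_force: [1.2, -0.1, 0.7]
opening: -0.002
grasp_force: 0.0
```

```bash
cat > st.py <<'E'
from h import *
from scipy.spatial.transform import Rotation as Ro
s=get_obs();v=np.load("v.npy");R=Ro.from_rotvec(s["orientation"]).as_matrix()
c,sn=np.cos(v[2]),np.sin(v[2]);U=np.array([[c,sn,0],[-sn,c,0],[0,0,1]])
print("t",s["t"],"unit pos",(U@(s["tcp_pos"]-[v[0],v[1],0])).round(2),"F unit",(U@s["ft_force"]).round(2),"open",round(s["opening"],2))
print("tool axes in unit\n",(U@R).round(3))
E
python3 st.py
```

```text
t 3.4333 unit pos [-33.41 -83.45 231.44] F unit [1.24 0.11 0.72] open -0.0
tool axes in unit
 [[-1.    -0.001  0.   ]
 [-0.001  1.     0.   ]
 [-0.     0.    -1.   ]]
```

Request:
{"fn": "jog_arm", "kwargs": {"commands": [[1.6,0,25,0,0,0],[0,0,25,0,0,0],[0,0,25,0,0,0],[0,0,25,0,0,0],[0,0,17,0,0,0],[0,0,15,0,0,0],[0,0,0,0,0,0],[0,0,0,0,0,0]]}}

```text
t: 4.1
tcp_pos: [491.7, 63.6, 99.3]
orientation: [-0.302, -3.126, 0.0]
ft_force: [-0.5, 0.6, -0.2]
opening: -0.0
grasp_force: 0.0
```

```bash
cat > look.py <<'E'
import sys
from h import *
v=np.load("v.npy");tags=sys.argv[1];out=[]
for n,x,y in(("top",150,110),("side",215,190)):
    p=capture(n);im=p["image"][y:y+150,x:x+100+0] if 0 else p["image"][y:y+150,x+50:x+150]
    out.append(cv2.resize(im[:,:,::-1],None,fx=4,fy=4,interpolation=cv2.INTER_CUBIC))
    h=cv2.cvtColor(p["image"],cv2.COLOR_RGB2HSV);m=np.zeros(h.shape[:2],np.uint8);m[y:y+150,x+45:x+150]=cv2.inRange(h,(22,120,90),(34,255,255))[y:y+150,x+45:x+150]
    nc,l,st,ce=cv2.connectedComponentsWithStats(m)
    if nc>1:
        i=1+st[1:,4].argmax();w=atz(p,ce[i],121)-[v[0],v[1],0];c,s=np.cos(v[2]),np.sin(v[2])
        print(n,"yellow area",st[i,4],"px",ce[i].round(1),"unit y",round(-s*w[0]+c*w[1],1))
cv2.imwrite(f"pics/{tags}.png",np.hstack(out))
E
python3 st.py; python3 look.py a
```

```text
t 4.1 unit pos [-36.14 -81.93  99.3 ] F unit [-0.57  0.52 -0.17] open -0.0
tool axes in unit
 [[-1.    -0.002 -0.001]
 [-0.002  1.    -0.   ]
 [ 0.001 -0.    -1.   ]]
side yellow area 48 px [313.2 260.1] unit y -36.4
```

View pics/a.png

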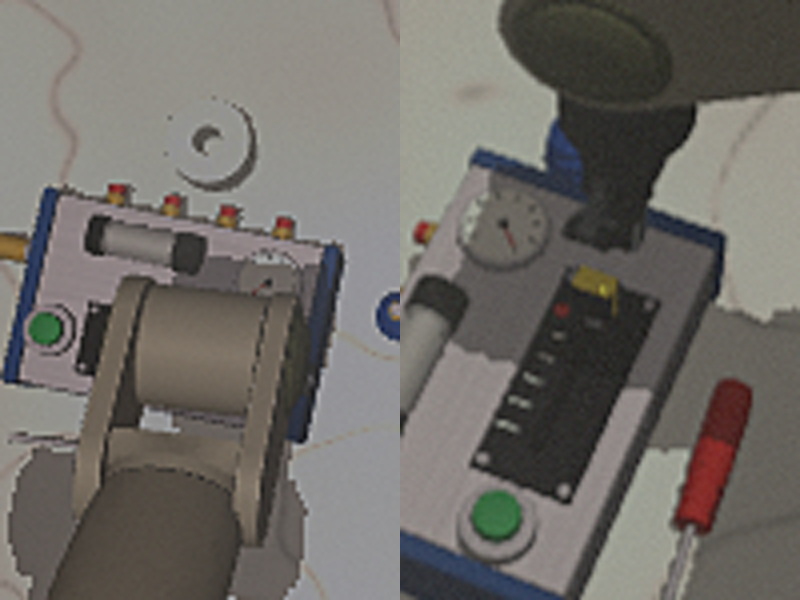

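Side crop: the fingers stand just behind the knob (595,283), in line with it. Now approaching and pushing slowly.

Request:
{"fn": "jog_arm", "kwargs": {"commands": [[-1,3,0,0,0,0],[0,3,0,0,0,0],[0,3,0,0,0,0],[0,2,0,0,0,0],[0,1,0,0,0,0],[0,1,0,0,0,0],[0,0.5,0,0,0,0],[0,0.5,0,0,0,0]]}}

```text
t: 4.87
tcp_pos: [495.4, 77.2, 99.3]
orientation: [-0.302, -3.127, 0.0]
ft_force: [-0.0, 0.3, -1.5]
opening: -0.002
grasp_force: 0.0
```

```bash
python3 st.py|head -1; python3 look.py b
```

```text
t 4.8667 unit pos [-35.17 -67.86  99.3 ] F unit [-0.09  0.27 -1.47] open -0.0
side yellow area 45 px [313.4 260.4] unit y -35.9
```

Request:
{"fn": "jog_arm", "kwargs": {"commands": [[0,0.5,0,0,0,0],[0,0.5,0,0,0,0],[0,0.5,0,0,0,0],[0,0.5,0,0,0,0],[0,0.5,0,0,0,0],[0,0.5,0,0,0,0],[0,0,0,0,0,0],[0,0,0,0,0,0]]}}

```text
t: 5.63
tcp_pos: [496.0, 80.1, 99.3]
orientation: [-0.302, -3.127, 0.0]
ft_force: [-0.3, 0.1, 0.6]
opening: -0.0
grasp_force: 0.0
```

```bash
python3 st.py|head -1; python3 look.py b
```

```text
t 5.6333 unit pos [-35.15 -64.88  99.32] F unit [-0.3   0.09  0.56] open -0.0
side yellow area 40 px [313.8 260.6] unit y -35.8
```

Request:
{"fn": "jog_arm", "kwargs": {"commands": [[0,0.5,0,0,0,0],[0,0.5,0,0,0,0],[0,0.5,0,0,0,0],[0,0.5,0,0,0,0],[0,0.5,0,0,0,0],[0,0.5,0,0,0,0],[0,0,0,0,0,0],[0,0,0,0,0,0]]}}

```text
t: 6.4
tcp_pos: [496.5, 83.1, 99.3]
orientation: [0.302, 3.127, -0.0]
ft_force: [-1.0, 0.9, -0.1]
opening: -0.001
grasp_force: 0.0
```

```bash
python3 st.py|head -1; python3 look.py b
```

```text
t 6.4 unit pos [-35.15 -61.89  99.34] F unit [-1.16  0.71 -0.05] open -0.0
side yellow area 33 px [314.2 260.9] unit y -35.4
```

Request:
{"fn": "jog_arm", "kwargs": {"commands": [[0,0.5,0,0,0,0],[0,0.5,0,0,0,0],[0,0.5,0,0,0,0],[0,0.5,0,0,0,0],[0,0.5,0,0,0,0],[0,0.5,0,0,0,0],[0,0,0,0,0,0],[0,0,0,0,0,0]]}}

```text
t: 7.17
tcp_pos: [497.1, 85.9, 99.3]
orientation: [-0.302, -3.127, 0.0]
ft_force: [-1.0, -2.6, -0.1]
opening: 0.0
grasp_force: 0.9
```

```bash
python3 st.py|head -1; python3 look.py b
```

```text
t 7.1667 unit pos [-35.15 -59.03  99.35] F unit [-0.43 -2.73 -0.14] open 0.0
side yellow area 23 px [315.7 261.4] unit y -35.4
```

Request:
{"fn": "jog_arm", "kwargs": {"commands": [[0,0.5,0,0,0,0],[0,0.5,0,0,0,0],[0,0.5,0,0,0,0],[0,0.5,0,0,0,0],[0,0.5,0,0,0,0],[0,0.5,0,0,0,0],[0,0,0,0,0,0],[0,0,0,0,0,0]]}}

```text
t: 7.93
tcp_pos: [497.7, 88.7, 99.4]
orientation: [-0.302, -3.127, 0.001]
ft_force: [-1.1, -4.3, 1.0]
opening: -0.005
grasp_force: 2.3
```

```bash
python3 st.py|head -1; python3 look.py b
```

```text
t 7.9333 unit pos [-35.14 -56.16  99.36] F unit [-0.21 -4.46  1.04] open -0.0
side yellow area 19 px [315.2 262.5] unit y -32.4
```

Request:
{"fn": "jog_arm", "kwargs": {"commands": [[0,0.5,0,0,0,0],[0,0.5,0,0,0,0],[0,0.5,0,0,0,0],[0,0.5,0,0,0,0],[0,0.5,0,0,0,0],[0,0.5,0,0,0,0],[0,0,0,0,0,0],[0,0,0,0,0,0]]}}

```text
t: 8.7
tcp_pos: [498.3, 92.2, 99.3]
orientation: [0.302, 3.127, 0.001]
ft_force: [0.5, -0.7, 0.7]
opening: -0.0
grasp_force: 0.3
```

```bash
python3 st.py|head -1; python3 look.py b
```

```text
t 8.7 unit pos [-35.16 -52.57  99.32] F unit [ 0.58 -0.58  0.75] open -0.0
side yellow area 19 px [314.6 263.7] unit y -28.9
```

Request:
{"fn": "jog_arm", "kwargs": {"commands": [[0,0.5,0,0,0,0],[0,0.5,0,0,0,0],[0,0.5,0,0,0,0],[0,0.5,0,0,0,0],[0,0.5,0,0,0,0],[0,0,0,0,0,0],[0,0,0,0,0,0],[0,0,0,0,0,0]]}}

```text
t: 9.47
tcp_pos: [498.7, 94.5, 99.3]
orientation: [-0.302, -3.127, -0.0]
ft_force: [-0.0, -0.8, -0.2]
opening: -0.0
grasp_force: 0.0
```

```bash
python3 st.py|head -1; python3 look.py b
```

```text
t 9.4667 unit pos [-35.24 -50.3   99.29] F unit [ 0.12 -0.79 -0.24] open -0.0
side yellow area 20 px [314.  264.8] unit y -25.9
```

View pics/b.png

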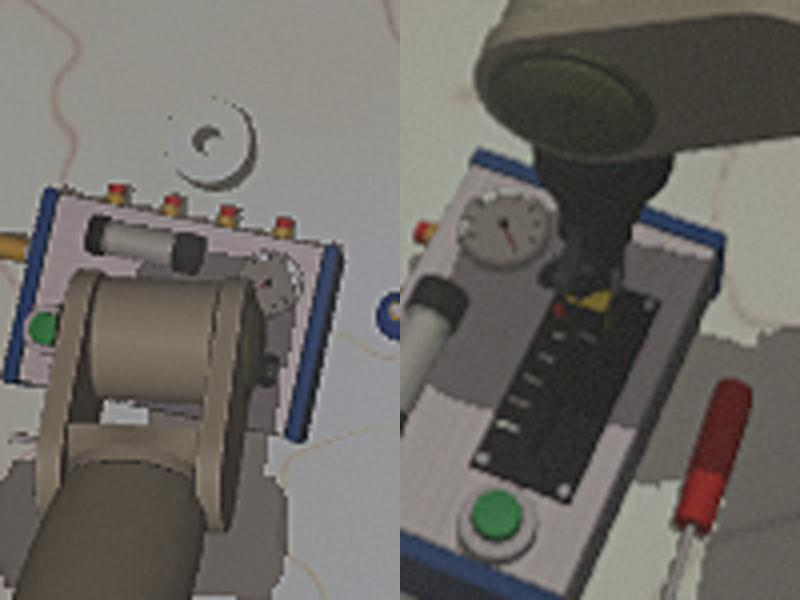

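Side crop: the knob is at about (590,300), still against the fingers and about halfway. Continuing.

Request:
{"fn": "jog_arm", "kwargs": {"commands": [[0,0.5,0,0,0,0],[0,0.5,0,0,0,0],[0,0.5,0,0,0,0],[0,0.5,0,0,0,0],[0,0,0,0,0,0],[0,0,0,0,0,0],[0,0,0,0,0,0],[0,0,0,0,0,0]]}}

```text
t: 10.23
tcp_pos: [499.1, 96.3, 99.3]
orientation: [0.302, 3.127, -0.0]
ft_force: [-0.5, 0.0, 0.2]
opening: -0.001
grasp_force: 0.0
```

```bash
python3 st.py|head -1; python3 look.py b
```

```text
t 10.2333 unit pos [-35.17 -48.41  99.32] F unit [-0.47 -0.05  0.18] open -0.0
side yellow area 36 px [311.4 266.4] unit y -19.7
```

First click reached (level about 16).

Request:
{"fn": "jog_arm", "kwargs": {"commands": [[0,1,0,0,0,0],[0,1,0,0,0,0],[0,1,0,0,0,0],[0,1,0,0,0,0],[0,0.6,0,0,0,0],[0,0.5,0,0,0,0],[0,0.5,0,0,0,0],[0,0,0,0,0,0]]}}

```text
t: 11.0
tcp_pos: [500.1, 101.6, 99.3]
orientation: [-0.302, -3.127, 0.001]
ft_force: [-0.5, -2.4, 0.6]
opening: -0.002
grasp_force: 1.0
```

Request:
{"fn": "jog_arm", "kwargs": {"commands": [[0,0.5,0,0,0,0],[0,0.5,0,0,0,0],[0,0.5,0,0,0,0],[0,0.5,0,0,0,0],[0,0.5,0,0,0,0],[0,0.5,0,0,0,0],[0,0.5,0,0,0,0],[0,0.5,0,0,0,0]]}}

```text
t: 11.67
tcp_pos: [500.9, 105.3, 99.4]
orientation: [-0.302, -3.127, 0.001]
ft_force: [-2.3, -5.3, 1.4]
opening: 0.003
grasp_force: 2.4
```

```bash
python3 st.py|head -1; python3 look.py b
```

```text
t 11.6667 unit pos [-35.17 -39.26  99.35] F unit [-1.21 -5.67  1.35] open 0.0
side yellow area 18 px [312.6 268.5] unit y -15.8
```

Request:
{"fn": "jog_arm", "kwargs": {"commands": [[0,0.5,0,0,0,0],[0,0.5,0,0,0,0],[0,0.5,0,0,0,0],[0,0.5,0,0,0,0],[0,0.5,0,0,0,0],[0,0.5,0,0,0,0],[0,0,0,0,0,0],[0,0,0,0,0,0]]}}

```text
t: 12.43
tcp_pos: [501.6, 109.0, 99.3]
orientation: [0.302, 3.127, 0.001]
ft_force: [-0.1, -0.1, -0.4]
opening: 0.001
grasp_force: 0.0
```

```bash
python3 st.py|head -1; python3 look.py b
```

```text
t 12.4333 unit pos [-35.22 -35.48  99.29] F unit [-0.08 -0.14 -0.4 ] open 0.0
side yellow area 20 px [311.8 270. ] unit y -11.6
```

Request:
{"fn": "jog_arm", "kwargs": {"commands": [[0,0.5,0,0,0,0],[0,0.5,0,0,0,0],[0,0.5,0,0,0,0],[0,0.5,0,0,0,0],[0,0.3,0,0,0,0],[0,0,0,0,0,0],[0,0,0,0,0,0],[0,0,0,0,0,0]]}}

```text
t: 13.2
tcp_pos: [502.0, 111.0, 99.3]
orientation: [0.302, 3.127, 0.0]
ft_force: [0.7, 0.4, -0.5]
opening: 0.002
grasp_force: 0.0
```

```bash
python3 st.py|head -1; python3 look.py b
```

```text
t 13.2 unit pos [-35.19 -33.47  99.33] F unit [ 0.66  0.5  -0.51] open 0.0
side yellow area 34 px [308.4 272.3] unit y -3.5
```

Second click reached (level about 32).

Request:
{"fn": "jog_arm", "kwargs": {"commands": [[0,1,0,0,0,0],[0,1,0,0,0,0],[0,1,0,0,0,0],[0,1,0,0,0,0],[0,1,0,0,0,0],[0,0.5,0,0,0,0],[0,0.5,0,0,0,0],[0,0,0,0,0,0]]}}

```text
t: 13.97
tcp_pos: [503.1, 116.9, 99.3]
orientation: [0.302, 3.127, -0.0]
ft_force: [-0.1, 0.1, 0.2]
opening: 0.0
grasp_force: 0.0
```

Request:
{"fn": "jog_arm", "kwargs": {"commands": [[0,0.5,0,0,0,0],[0,0.5,0,0,0,0],[0,0.5,0,0,0,0],[0,0.5,0,0,0,0],[0,0.5,0,0,0,0],[0,0.5,0,0,0,0],[0,0.5,0,0,0,0],[0,0.5,0,0,0,0]]}}

```text
t: 14.63
tcp_pos: [503.7, 120.1, 99.4]
orientation: [-0.302, -3.127, 0.002]
ft_force: [-0.7, -4.7, 1.4]
opening: -0.003
grasp_force: 2.8
```

Request:
{"fn": "jog_arm", "kwargs": {"commands": [[0,0.5,0,0,0,0],[0,0.5,0,0,0,0],[0,0.5,0,0,0,0],[0,0.5,0,0,0,0],[0,0.5,0,0,0,0],[0,0,0,0,0,0],[0,0,0,0,0,0],[0,0,0,0,0,0]]}}

```text
t: 15.3
tcp_pos: [504.4, 123.4, 99.3]
orientation: [0.302, 3.127, 0.001]
ft_force: [-0.6, -1.2, 0.4]
opening: -0.0
grasp_force: 0.4
```

```bash
python3 st.py|head -1; python3 look.py b
```

```text
t 15.3 unit pos [-35.23 -20.74  99.28] F unit [-0.32 -1.29  0.42] open -0.0
side yellow area 17 px [309.4 275.5] unit y 3.2
```

Request:
{"fn": "jog_arm", "kwargs": {"commands": [[0,0.5,0,0,0,0],[0,0.5,0,0,0,0],[0,0.5,0,0,0,0],[0,0.5,0,0,0,0],[0,0.5,0,0,0,0],[0,0,0,0,0,0],[0,0,0,0,0,0],[0,0,0,0,0,0]]}}

```text
t: 16.07
tcp_pos: [504.8, 125.8, 99.3]
orientation: [-0.302, -3.127, -0.0]
ft_force: [-0.2, 0.4, 0.5]
opening: 0.001
grasp_force: 0.0
```

```bash
python3 st.py|head -1; python3 look.py b
```

```text
t 16.0667 unit pos [-35.27 -18.38  99.3 ] F unit [-0.26  0.32  0.5 ] open 0.0
side yellow area 18 px [308.8 276.3] unit y 5.6
```

Just at the half-way point; a little more.

Request:
{"fn": "jog_arm", "kwargs": {"commands": [[0,0.4,0,0,0,0],[0,0.4,0,0,0,0],[0,0.4,0,0,0,0],[0,0.3,0,0,0,0],[0,0,0,0,0,0],[0,0,0,0,0,0],[0,0,0,0,0,0],[0,0,0,0,0,0]]}}

```text
t: 16.83
tcp_pos: [505.1, 127.1, 99.3]
orientation: [-0.302, -3.127, 0.0]
ft_force: [-0.0, -0.9, -0.7]
opening: -0.002
grasp_force: 0.0
```

```bash
python3 st.py|head -1; python3 look.py b
```

```text
t 16.8333 unit pos [-35.24 -17.02  99.29] F unit [ 0.16 -0.85 -0.66] open -0.0
side yellow area 33 px [305.8 278.3] unit y 12.7
```

Third click reached (level about 48). Back off, lift, cross to the button.

Request:
{"fn": "jog_arm", "kwargs": {"commands": [[0,-4,0,0,0,0],[0,-8,0,0,0,0],[0,-3,-5,0,0,0],[0,0,-20,0,0,0],[0,0,-20,0,0,0],[0,0,-15,0,0,0],[0,0,0,0,0,0],[0,0,0,0,0,0]]}}

```text
t: 17.6
tcp_pos: [502.3, 112.0, 159.8]
orientation: [0.303, 3.126, 0.0]
ft_force: [-0.6, -0.2, -0.7]
opening: 0.0
grasp_force: 0.0
```

Request:
{"fn": "jog_arm", "kwargs": {"commands": [[0,20,0,0,0,0],[0,25,0,0,0,0],[0,25,0,0,0,0],[0,25,0,0,0,0],[0,25,0,0,0,0],[0,12,0,0,0,0],[0,0,0,0,0,0],[0,0,0,0,0,0]]}}

```text
t: 18.27
tcp_pos: [527.1, 241.6, 158.4]
orientation: [-0.301, -3.126, 0.002]
ft_force: [-0.4, -0.9, 0.3]
opening: -0.0
grasp_force: 0.0
```

Request:
{"fn": "jog_arm", "kwargs": {"commands": [[0,0,20,0,0,0],[0,0,20,0,0,0],[0,0,12,0,0,0],[0,0,5,0,0,0],[0,0,3,0,0,0],[0,0,0,0,0,0],[0,0,0,0,0,0],[0,0,0,0,0,0]]}}

```text
t: 18.93
tcp_pos: [527.9, 241.8, 100.2]
orientation: [0.302, 3.126, 0.001]
ft_force: [-0.1, -0.6, -0.4]
opening: 0.002
grasp_force: 0.0
```

```bash
python3 st.py|head -1; python3 look.py c
```

```text
t 18.9333 unit pos [-35.01  99.96 100.19] F unit [-0.03 -0.6  -0.4 ] open 0.0
top yellow area 29 px [234.8 196.4] unit y 10.4
```

View pics/c.png

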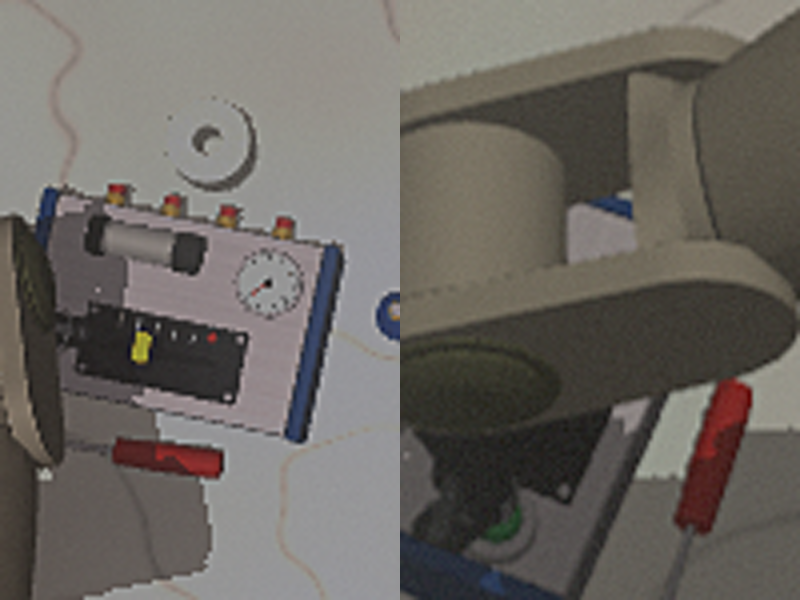

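Top crop: the lever knob is at (141,347), 47–48 mm from off, so it is in the third click. The fingertips are over the button (500,525 in the side crop). Pressing.

Request:
{"fn": "jog_arm", "kwargs": {"commands": [[0,0,4,0,0,0],[0,0,3,0,0,0],[0,0,2,0,0,0],[0,0,2,0,0,0],[0,0,2,0,0,0],[0,0,1,0,0,0],[0,0,0,0,0,0],[0,0,0,0,0,0]]}}

```text
t: 19.7
tcp_pos: [527.6, 242.0, 86.0]
orientation: [0.302, 3.126, 0.0]
ft_force: [-2.3, -0.7, 8.0]
opening: -0.003
grasp_force: 4.1
```

Request:
{"fn": "jog_arm", "kwargs": {"commands": [[0,0,0.5,0,0,0],[0,0,0.5,0,0,0],[0,0,0,0,0,0],[0,0,0,0,0,0],[0,0,0,0,0,0],[0,0,0,0,0,0],[0,0,0,0,0,0],[0,0,0,0,0,0]]}}

```text
t: 20.37
tcp_pos: [527.6, 242.0, 85.9]
orientation: [0.302, 3.126, 0.001]
ft_force: [-4.7, -1.6, 14.4]
opening: 0.001
grasp_force: 7.6
```

Fully in (hard stop at 86 mm, force rising past 5 N). Retract.

Request:
{"fn": "jog_arm", "kwargs": {"commands": [[0,0,-5,0,0,0],[0,0,-15,0,0,0],[0,0,-25,0,0,0],[0,0,-30,0,0,0],[0,0,-30,0,0,0],[0,0,-20,0,0,0],[0,0,0,0,0,0],[0,0,0,0,0,0]]}}

```text
t: 21.03
tcp_pos: [527.7, 242.0, 209.7]
orientation: [0.302, 3.126, 0.001]
ft_force: [-0.3, -0.6, 0.0]
opening: 0.001
grasp_force: 0.0
```

```bash
python3 st.py|head -1; python3 look.py d; python3 -c "
from bench import *
print(sign_off())"
```

```text
t 21.0333 unit pos [-35.29 100.07 209.72] F unit [-0.14 -0.64  0.02] open 0.0
top yellow area 30 px [234.9 196.5] unit y 10.2
side yellow area 64 px [305.  277.5] unit y 11.4
the job is handed in; nothing more can be done
None
```

The lever is in the third click (about 48 mm by camera), the start button was pressed to its stop and released, the arm is clear, and the job was handed in at about 21 s; no verdict came back, and I did not re-measure the bystanders.

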